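# Sort tagged die housings into pass and reject trays and lock the rejects

## Task

Three inspected die housings stand in the middle lane of the sorting plate. Slide each one along the plate, without picking it up, right into the tray whose marker has the colour of its tag: green tags to the green marker's tray, the red tag to the red marker's tray. Once all three are in, press the locking pin at the near end of the red marker's tray fully down; leave the other tray's pin up and the other things on the bench alone.

Things in the scene. Friction and masses are not known exactly. Their poses are not given: they have to be found in the camera images.
- sorter: fixed grey plate, 4 mm thick, x -127 to 131 mm, y +-118 mm; origin on the bench, midway between the trays, x away from the robot, y left. A lane lies between a left (+y) and a right tray (|y| 62 to 110 mm, x -98 to 98 mm), open to the lane at a yellow line, no sill; back walls 5 mm thick, tops 30 mm over the bench; grey end blocks, tops 36 mm: pin on the near one, marker on the far one
- housing_green_1: a 40 x 40 mm square aluminium housing, 24 mm high (25 mm with the square green tag on its top); origin at the centre of its underside, z up; stands on the 4 mm plate
- housing_green_2: a 40 x 40 mm square aluminium housing, 24 mm high (25 mm with the square green tag on its top); origin at the centre of its underside, z up; stands on the 4 mm plate
- housing_red: a 40 x 40 mm square aluminium housing, 24 mm high (25 mm with the square red tag on its top); origin at the centre of its underside, z up; stands on the 4 mm plate
- mark_pass: green L-shaped marker, 26 x 46 mm, 25 mm high, fixed on the block at the far end of the tray for green tags; origin at the centre of its underside
- mark_reject: red L-shaped marker, 26 x 46 mm, 25 mm high, fixed on the block at the far end of the tray for red tags; origin at the centre of its underside
- pin_left (a joint): how far the left tray's locking pin is pressed down: 0 up, 0.012 m fully down; it stays where it is left (friction about 4 N)
- pin_left_top (a point): centre of the top of the left tray's locking pin, a dark steel head 18 mm across on the grey block at the near end of the tray; the top stands 56 mm above the bench when up, 44.5 mm when down
- pin_right (a joint): how far the right tray's locking pin is pressed down: 0 up, 0.012 m fully down; it stays where it is left (friction about 4 N)
- pin_right_top (a point): centre of the top of the right tray's locking pin, a dark steel head 18 mm across on the grey block at the near end of the tray; the top stands 56 mm above the bench when up, 44.5 mm when down
- oiler: small cream oil bottle with a black spout, 32 mm across, 95 mm high; a bystander far to the left; origin at the centre of its underside
- spool_cream: cream thread spool, 31 mm across, 38 mm high; a bystander far to the left; origin at the centre of its underside

How it is judged (in metres and radians):
On the way, in this order (a step that is already met when the one before it is completed fails the run):
1. all three housings are inside the trays of their tags' colours (((y of mark_reject in the frame of sorter above 0 m and (y of housing_red in the frame of sorter above 0.079 m and x of housing_red in the frame of sorter between -0.09 and 0.09 m and height (world z) of housing_red below 0.008 m) and (y of housing_green_1 in the frame of sorter below -0.079 m and x of housing_green_1 in the frame of sorter between -0.09 and 0.09 m and height (world z) of housing_green_1 below 0.008 m) and (y of housing_green_2 in the frame of sorter below -0.079 m and x of housing_green_2 in the frame of sorter between -0.09 and 0.09 m and height (world z) of housing_green_2 below 0.008 m)) or (y of mark_reject in the frame of sorter below 0 m and (y of housing_red in the frame of sorter below -0.079 m and x of housing_red in the frame of sorter between -0.09 and 0.09 m and height (world z) of housing_red below 0.008 m) and (y of housing_green_1 in the frame of sorter above 0.079 m and x of housing_green_1 in the frame of sorter between -0.09 and 0.09 m and height (world z) of housing_green_1 below 0.008 m) and (y of housing_green_2 in the frame of sorter above 0.079 m and x of housing_green_2 in the frame of sorter between -0.09 and 0.09 m and height (world z) of housing_green_2 below 0.008 m)))), for 0.2 s.
2. the locking pin of the red marker's tray is pressed down (((y of mark_reject in the frame of sorter above 0 m and value of joint pin_left above 0.009 m) or (y of mark_reject in the frame of sorter below 0 m and value of joint pin_right above 0.009 m))), for 0.2 s.
At the end, for the whole second after the job is handed in: Green-tagged housings in the green marker's tray, the red-tagged one in the red marker's, flat on the plate, at rest, each centre at least 79 mm from the plate's middle line (inside within 3 mm); the red marker tray's pin down over 9 mm of its 12 mm, the other under 5 mm (((y of mark_reject in the frame of sorter above 0 m and (y of housing_red in the frame of sorter above 0.079 m and x of housing_red in the frame of sorter between -0.09 and 0.09 m and height (world z) of housing_red below 0.008 m) and (y of housing_green_1 in the frame of sorter below -0.079 m and x of housing_green_1 in the frame of sorter between -0.09 and 0.09 m and height (world z) of housing_green_1 below 0.008 m) and (y of housing_green_2 in the frame of sorter below -0.079 m and x of housing_green_2 in the frame of sorter between -0.09 and 0.09 m and height (world z) of housing_green_2 below 0.008 m) and value of joint pin_left above 0.009 m and value of joint pin_right below 0.005 m) or (y of mark_reject in the frame of sorter below 0 m and (y of housing_red in the frame of sorter below -0.079 m and x of housing_red in the frame of sorter between -0.09 and 0.09 m and height (world z) of housing_red below 0.008 m) and (y of housing_green_1 in the frame of sorter above 0.079 m and x of housing_green_1 in the frame of sorter between -0.09 and 0.09 m and height (world z) of housing_green_1 below 0.008 m) and (y of housing_green_2 in the frame of sorter above 0.079 m and x of housing_green_2 in the frame of sorter between -0.09 and 0.09 m and height (world z) of housing_green_2 below 0.008 m) and value of joint pin_right above 0.009 m and value of joint pin_left below 0.005 m)) and linear speed of each of housing_green_1, housing_green_2, housing_red below 0.01 m/s); the robot touches nothing.
It fails at once if a housing is lifted more than 10 mm off the plate or tipped (height (world z) of any of housing_green_1, housing_green_2, housing_red above 0.014 m or angle between any of housing_green_1, housing_green_2, housing_red's own z axis and vertical above 0.4 rad).
It fails at once if the pin of the green marker's tray is pressed down ((y of mark_reject in the frame of sorter above 0 m and value of joint pin_right above 0.006 m) or (y of mark_reject in the frame of sorter below 0 m and value of joint pin_left above 0.006 m)).
It fails at once if a loose bystander (oil bottle, spool) is moved more than 30 mm (distance of any of oiler, spool_cream from where it was at the start of the episode above 0.03 m).
It also fails if it takes over 53 s, if anything falls off the work surface, if the arm or the gripper's body presses on something with over 40 N, if the wrist force passes 120 N, or if a joint passes its speed limit or range.

## Robot

A 6-joint arm with a two-finger parallel gripper is mounted at the origin on a cart in front of the work surface, level with it; the furniture and walls round the work are solid. World frame = base frame: x ahead of the robot, y to its left, z up, the work surface at z = 0. Lengths are in mm, angles in rad, forces in N, time in s.
With the tool pointing down it reaches from about 325 to 875 mm from the base axis. Payload 4.4 kg.
Tool frame: the origin (TCP) lies on the centre line of the jaws, within the pads' length; the fingertips stand ahead of it and the grasp point (between the pads) lies 6 mm ahead of it (ctrl.tcp_to_tips is the z of the fingertips in the tool frame, in mm); z points along the fingers, y is the line along which they close (so a half turn about z gives the same grasp; the last joint's range is limited). The gripper opens to 85 mm and grips with 20 to 120 N. Pads are 22 mm wide; open, the fingers measure 114 mm over their backs; the gripper's body (76 mm by 85 mm) begins 54 mm behind the grasp point. The pads swing forward as they close: fully open they stand 13 mm farther back than shut.
Start: joints at [1.085, 0.207, 1.542, -0, 1.393, -0.15], TCP at [189.486, 542.883, 256.282] pointing down, gripper open.
Joint ranges: [-2.73, 2.73], [-0.86, 2.22], [0.23, 2.46], [-1.11, 4.25], [0.08, 2.63], [-2.82, 2.82]. Speed limits (rad/s): [2.79, 2.79, 3.14, 3.14, 3.14, 3.14].

## Interface

Orientations are given as a 3x3 rotation matrix whose columns are the frame's x, y, z axes.
In Python, from plant import ctrl, sensors, optics gives the robot as it stands. Calls block until the motion is done:
- ctrl.move_ptp(position, orientation): joint-space move of the TCP to a pose.
- ctrl.move_l(position, rot=None, vel=150, threshold=None): straight line of the TCP; rot=None keeps the orientation; vel is the mean speed in mm/s. With threshold (N) it stops when the force on the tool has changed by that much, and returns True; else False.
- ctrl.set_joints(angles): joint-space move.
- ctrl.gripper_to(opening, force=None): finger opening in mm; force is the grip in N (None keeps the last); returns when the fingers have stopped.
- ctrl.hold(seconds).
- ctrl.solve_ik(position, orientation): joint angles nearest the present ones, or None.
- sensors.read_state(): the state.
- optics.grab_frame(name): name is "side" or "top" or "wrist"; returns (picture, depth): 420x560x3 uint8, red, green, blue; 420x560 float32, mm along the optical axis (not along the pixel's ray), 0 where there is no reading.
- optics.camera_params(name): a dict with "mtx" (3x3 intrinsics, pixels), "R" (3x3) and "t" (3): a world point X has camera coordinates R X + t; the wrist camera has in their place "T_tool_cam" (4x4, takes a point from camera to tool coordinates, whose origin is the TCP and whose axes are the flange's). Camera axes: x right, y down, z forward; pixel columns grow to the right and rows downward; lengths in mm; the calibration is good to about 2 mm. The wrist camera is an equidistant fisheye: a pixel r from the principal point sees the ray r / f radians off the axis. A picture is of the moment at which its call begins: read the wrist's pose just before it. camera_params takes no time and is no camera call.
A pose or a line that the arm cannot do raises ctrl.MotionError and nothing moves.
- ctrl.finish_job(): hands the job in; it is judged then, once.
The state is a dict: "t": time; "q": joint angles; "qvel": joint speeds; "tau": joint torques, N m; "eef_pos": TCP position; "eef_rot": TCP orientation; "force": force on the tool from outside, world axes, zero at the start; "wrist_torque": the same for the moment, N m; "grip_width": finger opening in mm; "grasp_force": force on a finger pad.
Only numpy, scipy, OpenCV 4.12 (cv2) and the standard library are available. Lean on these libraries where they do the work, as an engineer would, in place of code of your own. Each camera call takes 0.05 s, during which the arm holds its last target. There are 200 camera calls.

## Working session

There is one attempt and no reset: what is moved stays moved. The work goes in short steps, each a Python script; the robot and the scene stay as the last script left them, time stands still between calls to the robot, and variables do not carry over. Pictures are saved under pics/ and viewed, at most 10 in all, crops included, and the job is handed in when it is done.

```bash
mkdir -p pics; ls; python3 - <<'E'
from plant import ctrl, sensors, optics
import cv2,numpy as np
for n in ("top","side"):
    p,d=optics.grab_frame(n); cv2.imwrite(f"pics/{n}0.png",p[:,:,::-1]); np.savez(f"pics/{n}0.npz",p=p,d=d)
    c=optics.camera_params(n); print(n,c)
s=sensors.read_state(); print(s["t"],s["eef_rot"],ctrl.tcp_to_tips)
E
```

```text
pics
top {'mtx': array([[427.4142259 ,   0.        , 277.47028904],
       [  0.        , 427.4142259 , 210.75543991],
       [  0.        ,   0.        ,   1.        ]]), 'R': array([[-0.05670723, -0.99837896,  0.00487315],
       [-0.97094666,  0.05401122, -0.23312094],
       [ 0.23247983, -0.01795121, -0.97243554]]), 't': array([ 225.99556756,  543.84882257, 1089.25763269])}
side {'mtx': array([[503.40904836,   0.        , 277.27122965],
       [  0.        , 503.40904836, 206.6618751 ],
       [  0.        ,   0.        ,   1.        ]]), 'R': array([[ 0.96802722, -0.25074301, -0.00715872],
       [-0.17536223, -0.65605212, -0.73405974],
       [ 0.17936386,  0.71184518, -0.67904716]]), 't': array([-478.35885747,  275.4342553 ,  936.42692882])}
0.1 [[-9.44145086e-01  3.29528622e-01 -9.72012045e-04]
 [ 3.29529912e-01  9.44143316e-01 -1.85359930e-03]
 [ 3.06904653e-04 -2.07037371e-03 -9.99997810e-01]] 25.0
```

View pics/top0.png

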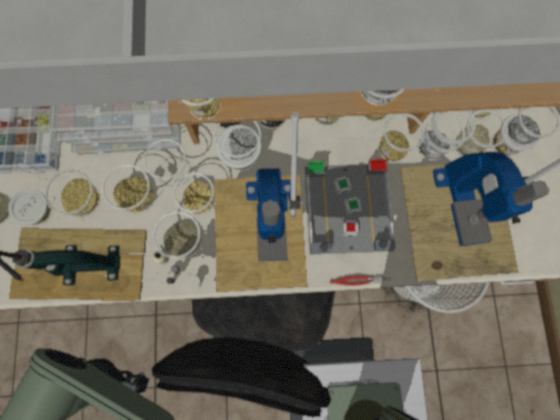

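View pics/side0.png

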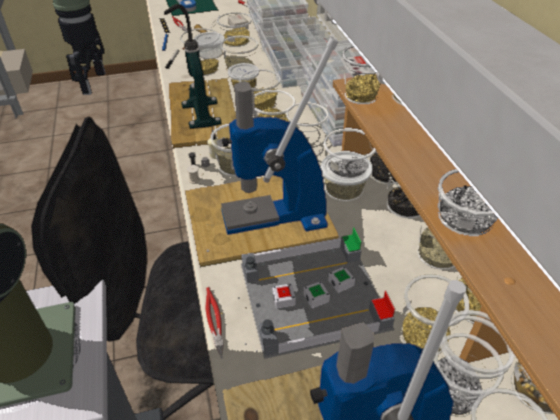

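The top view shows the sorter at about cols 308–392, rows 165–252. The green marker is at (316,168) on the left and the red one at (378,165) on the right. Tags are red (350,228) and green (344,184) and (353,205). The pins are at about (315,246) and (381,242). The side view agrees, and blue presses with levers flank the plate on both sides.

```bash
cat > vis.py <<'E'
import cv2,numpy as np
from plant import optics
def ray(c,uv,z):
    """pixels -> world points on plane z"""
    uv=np.atleast_2d(uv).astype(float); R=c["R"]; o=-R.T@c["t"]
    d=np.c_[uv,np.ones(len(uv))]@np.linalg.inv(c["mtx"]).T@R
    return o+d*((z-o[2])/d[:,2])[:,None]
def cloud(c,d):
    v,u=np.mgrid[:d.shape[0],:d.shape[1]]
    P=np.stack([u,v,np.ones_like(u)],-1)@np.linalg.inv(c["mtx"]).T*d[...,None]
    return (P-c["t"])@c["R"]
def masks(p):
    h=cv2.cvtColor(p,cv2.COLOR_RGB2HSV); H,S,V=h[...,0],h[...,1],h[...,2]
    ok=(S>150)&(V>60)
    return {"red":ok&((H<8)|(H>172)),"green":ok&(H>50)&(H<80),"yellow":(H>15)&(H<28)&(S>110)}
def blobs(m,amin=8):
    n,l,st,ce=cv2.connectedComponentsWithStats(m.astype(np.uint8))
    return [(ce[i],st[i]) for i in range(1,n) if st[i,4]>=amin]
E
python3 - <<'E'
from vis import *
np.set_printoptions(precision=1,suppress=True)
roi={"top":(slice(150,262),slice(296,402)),"side":(slice(225,360),slice(235,405))}
for n in ("top","side"):
    f=np.load(f"pics/{n}0.npz"); p,d=f["p"],f["d"]; c=optics.camera_params(n)
    W=cloud(c,d); mm=masks(p)
    print(n,"cam",-c["R"].T@c["t"])
    for k in mm:
        m=np.zeros(d.shape,bool); m[roi[n]]=mm[k][roi[n]]
        for ce,st in blobs(m):
            print(k,ce,st,"z29",ray(c,ce,29)[0][:2],"z4",ray(c,ce,4)[0][:2],"dep",W[int(ce[1]),int(ce[0])])
    if n=="top":
        # obstacle height map 
        sel=(W[...,0]>350)&(W[...,0]<850)&(W[...,1]<250)&(W[...,1]>-350)&(d>0)
        H=np.zeros((20,24),int)
        i=((W[sel][:,0]-350)/25).astype(int); j=((250-W[sel][:,1])/25).astype(int)
        np.maximum.at(H,(i,j),W[sel][:,2].astype(int))
        print("y",[250-25*k for k in range(24)])
        for r in range(19,-1,-1): print(350+25*r,*["%4d"%x for x in H[r]])
a=cv2.imread("pics/top0.png")[155:262,295:402]; b=cv2.imread("pics/side0.png")[225:360,235:405]
a=cv2.resize(a,(395,395),interpolation=cv2.INTER_CUBIC); b=cv2.resize(b,(400,318),interpolation=cv2.INTER_CUBIC)
o=np.zeros((400,800,3),np.uint8); o[:395,:395]=a; o[:318,400:]=b; cv2.imwrite("pics/crop0.png",o)
E
```

```text
top cam [ 287.6  215.8 1184.9]
red [377.9 164.8] [371 159  15  12 163] z29 [682.9 -99.9] z4 [ 691.5 -106.8] dep [681.9 -94.7  39.2]
red [350.2 226.9] [347 223   8   8  50] z29 [507.1  -3.1] z4 [511.9  -7.9] dep [509.5  -2.8  29.7]
green [315.6 166.7] [309 162  15  10 124] z29 [687.   78.6] z4 [695.7  75.6] dep [685.3  81.4  40.1]
green [342.7 183.5] [340 181   7   6  29] z29 [632.8   5.8] z4 [640.2   1.3] dep [634.9   7.5  27.5]
green [353.1 204.2] [350 202   7   6  31] z29 [571.1 -17.6] z4 [577.2 -22.6] dep [571.6 -17.3  29.2]
yellow [398.1 154.3] [395 153   7   4  14] z29 [ 711.5 -161.6] z4 [ 720.6 -169.7] dep [ 712.8 -161.6   27.8]
yellow [325.  201.5] [325 197   1  10  10] z29 [583.2  60.2] z4 [589.6  56.9] dep [591.1  56.7   3.8]
yellow [298.8 240.3] [296 211   8  51 269] z29 [477.7 140.9] z4 [481.8 139.2] dep [481.  142.1  14.8]
y [250, 225, 200, 175, 150, 125, 100, 75, 50, 25, 0, -25, -50, -75, -100, -125, -150, -175, -200, -225, -250, -275, -300, -325]
825  476  475  477  476  477  476  476  475  476  476  476  476  475  475  475  476  476  476  475  475  475  476  476  475
8
[... 2605 characters left out ...]
43 230  18  21 217] z29 [686.8  87.6] z4 [697.4 109.1] dep [683.4  82.5  36.7]
green [341.3 275.3] [335 271  13  10  77] z29 [631.2   4.1] z4 [640.1  23. ] dep [630.9   5.2  28.7]
green [316.3 290.4] [310 286  14  10  87] z29 [569.7 -19.8] z4 [576.7  -1.6] dep [569.5 -18.5  28.8]
yellow [278.7 238. ] [ 235  225  103   35 1900] z29 [533.7 139.3] z4 [539.7 162.4] dep [536.5 156.4  14.1]
yellow [302.8 270.8] [259 262  88  19 151] z29 [558.2  35.6] z4 [564.9  55.5] dep [564.8  60.8   0.7]
yellow [320.2 319.5] [274 309  94  22 186] z29 [555.8 -87.2] z4 [562.3 -71.1] dep [561.7 -71.6   6.6]
yellow [403.6 327.3] [403 320   2  16  25] z29 [ 701.  -143.5] z4 [ 712.1 -129.2] dep [ 703.6 -138.1   21.3]
```

View pics/crop0.png

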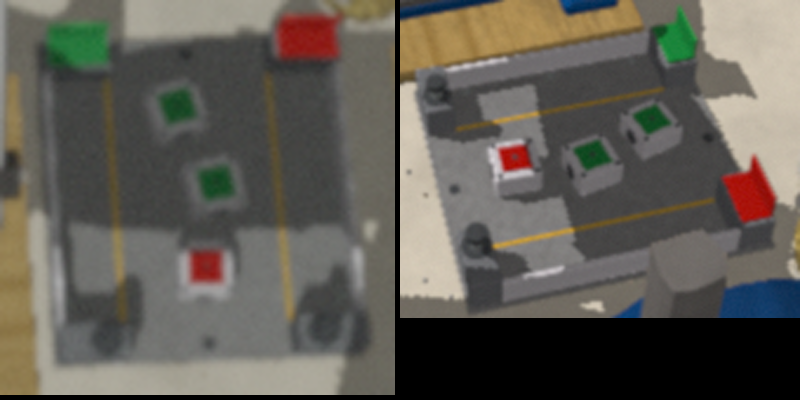

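The crop confirms the layout: red tray on the right, green tray on the left, housings in the lane and dark pin heads on the near blocks. Next I fit the sorter frame from the yellow lines and approach, keeping retracted past the presses.

```bash
python3 - <<'E'
from vis import *
from plant import ctrl,sensors
np.set_printoptions(precision=1,suppress=True)
f=np.load("pics/side0.npz"); c=optics.camera_params("side"); m=masks(f["p"])["yellow"]
for (x,y,w,h) in [(259,262,88,19),(274,309,94,22)]:
    v,u=np.nonzero(m[y:y+h,x:x+w]); P=ray(c,np.c_[u+x,v+y],4)[:,:2]
    vx,vy,x0,y0=cv2.fitLine(P.astype(np.float32),cv2.DIST_HUBER,0,.01,.01).ravel()
    t=(P-[x0,y0])@[vx,vy]; print("line",np.degrees(np.arctan2(vy,vx)),x0,y0,"ends",[x0,y0]+np.outer([t.min(),t.max()],[vx,vy]))
for n in("top","side"):
    f=np.load(f"pics/{n}0.npz"); W=cloud(optics.camera_params(n),f["d"])
    for lo,hi in((30,120),(-140,-50)):
        s=(W[...,2]>50)&(W[...,2]<62)&(W[...,0]>420)&(W[...,0]<485)&(W[...,1]>lo)&(W[...,1]<hi)
        print(n,"pin",s.sum(),W[s].mean(0))
s=sensors.read_state(); R=np.array([[-1,0,0],[0,1,0],[0,0,-1.]])
print(ctrl.solve_ik([400,-10,300],R))
ctrl.move_l([130,372,310],vel=250)
# tool y along world x
for Rt in (np.array([[0,1,0],[1,0,0],[0,0,-1.]]),np.array([[0,-1,0],[-1,0,0],[0,0,-1.]])):
    print(ctrl.solve_ik([632,-42,40],Rt), ctrl.solve_ik([440,-10,300],Rt))
E
```

```text
line -0.7920351 565.28973 55.529354 ends [[469.5  56.9]
 [662.5  54.2]]
line -0.8327693 562.9718 -71.137474 ends [[469.3 -69.8]
 [660.1 -72.5]]
top pin 34 [457.3  75.7  54.6]
top pin 36 [454.4 -83.9  55.9]
side pin 53 [455.2  72.8  53.8]
side pin 71 [453.  -86.5  54.4]
[-0.2 -0.2  1.9 -0.   1.5 -1.8]
[-0.2  0.6  1.5 -0.   1.  -0.2] [-0.2 -0.1  1.8 -0.   1.5 -0.2]
None None
```

```bash
cat > rob.py <<'E'
from vis import *
from plant import ctrl,sensors
np.set_printoptions(precision=1,suppress=True)
O=np.array([565.4,-7.9]); A=-0.0142; C=np.array([[np.cos(A),-np.sin(A)],[np.sin(A),np.cos(A)]])
def W(x,y,z): return [*(O+C@[x,y]),z]
def RT(a=0): # tool y along sorter x, turned by a
    b=A+a; return np.array([[-np.sin(b),np.cos(b),0],[np.cos(b),np.sin(b),0],[0,0,-1.]])
def sframe(P): return (np.asarray(P)[...,:2]-O)@C
def push(x,y,side,x1=None,yend=54):
    """push the housing at (x,y) towards side (+1 left): frame coordinates, mm"""
    x1=x if x1 is None else x1; y0=y-side*47
    ctrl.move_l(W(x,y0,90),RT(),vel=200)
    print("down hit",ctrl.move_l(W(x,y0,34),vel=120,threshold=15))
    print("push hit",ctrl.move_l(W(x1,side*yend,34),vel=60,threshold=30),sensors.read_state()["force"])
    ctrl.move_l(W(x1,side*(yend-8),34),vel=80); ctrl.move_l(W(x1,side*(yend-8),100),vel=200)
    s=sensors.read_state(); print("t",s["t"],sframe(s["eef_pos"]))
E
python3 - <<'E'
from rob import *
ctrl.move_ptp([430,-10,300],RT()); ctrl.gripper_to(15)
print(sensors.read_state()["grip_width"],sensors.read_state()["t"])
push(66.5,14,1,62)
p,d=optics.grab_frame("wrist"); cv2.imwrite("pics/w1.png",p[:,:,::-1])
p,d=optics.grab_frame("side"); cv2.imwrite("pics/s1.png",p[:,:,::-1])
o=np.hstack([cv2.resize(p[:,:,::-1][225:360,235:405],(400,318)),cv2.resize(cv2.imread("pics/w1.png"),(400,318))]); cv2.imwrite("pics/c1.png",o)
E
```

```text
14.905745693839041 3.4417
down hit False
push hit False [-0.7 -0.2  0.4]
t 8.0083 [62.3 46. ]
```

View pics/c1.png

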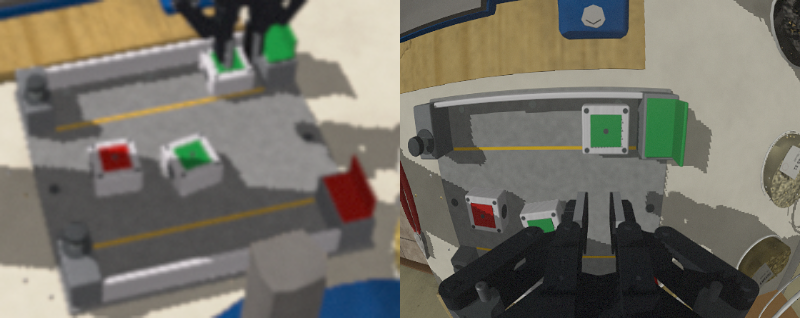

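The wrist view shows green housing 1 flush in the left tray beside the green marker. The other two haven't been disturbed. Next are green 2 and red, then I measure.

```bash
python3 - <<'E'
from rob import *
ctrl.move_l(W(40,-57,100),vel=250)
push(5.2,-10.7,1,5.2)
ctrl.move_l(W(-59,49,100),vel=250)
push(-59,2.6,-1,-56)
ctrl.move_l(W(-190,0,250),vel=300)
for n in("top","side"):
    p,d=optics.grab_frame(n); cv2.imwrite(f"pics/{n}2.png",p[:,:,::-1]); c=optics.camera_params(n); mm=masks(p)
    r={"top":(slice(150,262),slice(296,402)),"side":(slice(225,360),slice(235,405))}[n]
    for k in("red","green"):
        m=np.zeros(d.shape,bool); m[r]=mm[k][r]
        for ce,st in blobs(m): print(n,k,ce,st[4],sframe(ray(c,ce,29)[0]))
a=cv2.imread("pics/top2.png")[155:262,295:402]; b=cv2.imread("pics/side2.png")[225:360,235:405]
o=np.zeros((400,800,3),np.uint8); o[:395,:395]=cv2.resize(a,(395,395)); o[:318,400:]=cv2.resize(b,(400,318)); cv2.imwrite("pics/c2.png",o)
print(sensors.read_state()["t"])
E
```

```text
down hit False
push hit False [-0.7 -0.3  0.4]
t 12.375 [ 5.3 46.1]
down hit False
push hit False [-0.3  0.4  0. ]
t 16.2583 [-55.9 -46.1]
top red [377.8 164.3] 147 [120.2 -90.1]
top green [315.5 166.6] 118 [120.6  88.4]
top green [317.7 183.9] 26 [69.  85.5]
top green [319.4 204.2] 27 [ 9.7 84.6]
side red [383.9 306.8] 337 [119.9 -81.4]
side red [296.7 327.7] 125 [-56.5 -86.3]
side green [352.1 241.9] 204 [119.1  96.1]
side green [331.2 250.6] 65 [66.7 82.8]
side green [304.7 255.6] 70 [ 7.7 82.9]
17.2
```

View pics/c2.png

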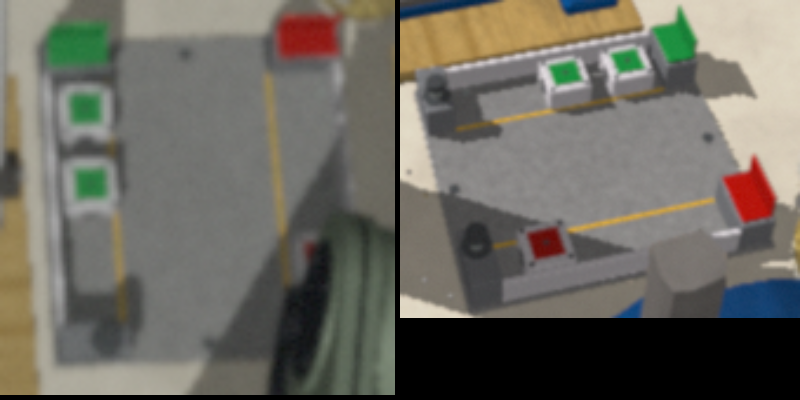

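All three are in: greens at y ≈ +84 (x 68 and 9), red at y ≈ −86 (x −56), against the 79 mm needed. Now the right-hand pin.

```bash
python3 - <<'E'
from rob import *
for n,uv in(("side",(267,323)),("top",(383,243))): q=ray(optics.camera_params(n),uv,56)[0]; print(n,q,sframe(q))
P=np.array([454,-85.5]); print("depth",sframe(P))
ctrl.gripper_to(0)
ctrl.move_l([*P,130],RT(),vel=250)
ctrl.move_l([*P,86],vel=150,threshold=20)
f0=sensors.read_state()["force"][2]
h=ctrl.move_l([*P,68.5],vel=20,threshold=25)
s=sensors.read_state(); print(h,"tip z",s["eef_pos"]-[0,0,25],"force",s["force"],f0,s["grip_width"])
ctrl.move_l([*P,140],vel=150)
ctrl.move_l(W(-190,60,250),vel=300)
p,d=optics.grab_frame("side"); cv2.imwrite("pics/side3.png",p[:,:,::-1]); c=optics.camera_params("side")
Wc=cloud(c,d)
for lo,hi in((30,120),(-140,-50)):
    for z in (40,50):
        m=(Wc[...,2]>z)&(Wc[...,2]<z+20)&(Wc[...,0]>435)&(Wc[...,0]<475)&(Wc[...,1]>lo)&(Wc[...,1]<hi); print(lo,z,m.sum(),Wc[m].mean(0) if m.any() else "",np.percentile(Wc[m][:,2],95) if m.any() else "")
for k in("red","green"):
    m=np.zeros(d.shape,bool); r=(slice(225,360),slice(235,405)); m[r]=masks(p)[k][r]
    for ce,st in blobs(m): print(k,sframe(ray(c,ce,29)[0]))
cv2.imwrite("pics/c3.png",cv2.resize(p[225:360,235:405,::-1],(680,540)))
print(sensors.read_state()["t"])
E
```

```text
side [452.7 -87.1  56. ] [-111.6  -80.8]
top [453.4 -81.5  56. ] [-110.9  -75.1]
depth [-110.3  -79.2]
False tip z [454.8 -85.8  44.5] force [-0.9 -0.1  9.4] -0.06254000172069046 0.21917190917280283
30 40 64 [455.5  72.2  52.7] 56.46828259268595
30 50 56 [455.3  72.8  53.4] 56.53191592056441
-140 40 66 [452.6 -86.4  43.2] 45.244363676026
-140 50 0  
red [119.5 -82.1]
red [-56.8 -86.6]
green [119.1  96.1]
green [66.7 82.8]
green [ 7.8 82.8]
21.2417
```

View pics/c3.png

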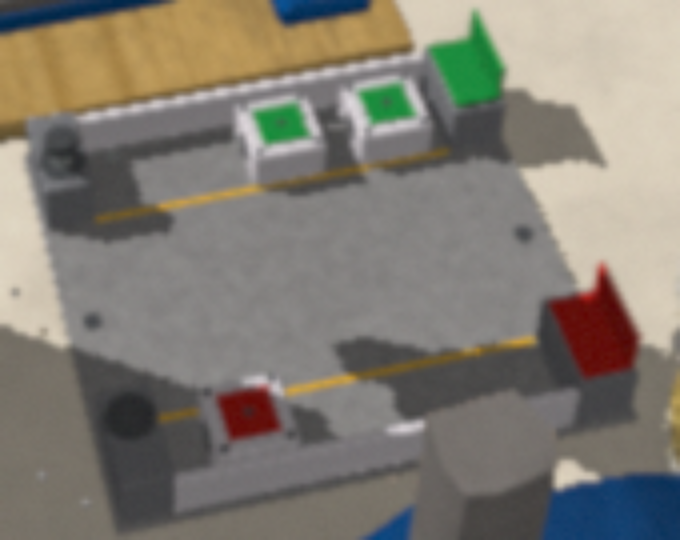

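The picture shows the right pin down at (130,413), with its head at about 44.5 mm. The left pin is still up at 56.5 mm, and all the housings are in their trays. Time to hand in.

```bash
python3 -c "
from plant import ctrl
print(ctrl.finish_job())"
```

```text
the job is handed in; nothing more can be done
None
```

I handed the job in at about 21 s: both green housings are in the left (green) tray, the red one is in the right (red) tray, the right pin is fully down and the left pin is still up; the hand-in returned no verdict.

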